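Rock the ball sorter's gate over and feed the balls down the other chute

ROBOT

A 6-joint arm with a two-finger parallel gripper is mounted at the origin on a cart in front of the work surface, level with it; the furniture and walls round the work are solid. World frame = base frame: x ahead of the robot, y to its left, z up, the work surface at z = 0. Lengths are in m, angles in rad, forces in N, time in s.
With the tool pointing down it reaches from about 0.3 to 0.825 m from the base axis. Payload 5.4 kg.
Tool frame: the origin (TCP) lies at the very end of the fingers, on their centre line; the grasp point (between the pads) lies 19 mm behind it; z points along the fingers, y is the line along which they close (so a half turn about z gives the same grasp; the last joint's range is limited). The gripper opens to 92 mm and grips with 3 to 60 N. Pads are 20 mm wide; open, the fingers measure 128 mm over their backs; the gripper's body (75 mm by 189 mm) begins 69 mm behind the grasp point.
Start: joints at [0.99, 0.158, 1.597, -0, 1.386, -0.21], TCP at [0.208, 0.536, 0.187] pointing down, gripper open.
Joint ranges: [-2.91, 2.91], [-0.94, 2.29], [0.18, 2.7], [-1.29, 4.43], [0.17, 2.64], [-3, 3]. Speed limits (rad/s): [2.57, 2.57, 3.14, 3.14, 3.14, 3.14].

INTERFACE

Orientations are given as a rotation vector (axis times angle).
In Python, from cell import * gives the robot as it stands.
- The arm moves only by the shell command python3 -m pendant 'ROWS' [OPENING] [FORCE]. ROWS is JSON, a list that holds one entry, the list of rows, each a list of 6 numbers: the shift along the world's x, y, z in cm, then the turn, a rotation vector about the world's x, y, z in degrees. In form: [[[dx, dy, dz, rx, ry, rz], ...]]. A call has 1 to 20 rows; each row is the pose to reach, as a shift and turn from the pose commanded when the call began; what a row does not reach only later rows make up. A row lasts 1/12 s, in which the tool goes at most 41.7 mm and 7.16 degrees, less where a joint would pass 70% of its speed; a pose out of reach is approached as far as the arm can. A call with a gripper value outside its range is refused whole. OPENING is the finger opening in cm, from 0 to 9.19, set as the call begins (- or left out, the last holds). The fingers move at their own pace and stop on an object; FORCE is the grip in N (left out, the last holds). Time passes only in rows, so rows that repeat a pose let the fingers close. It gives the time, the measured TCP pose, the force, the opening and the grip force at its end, in the units of the state.
- get_state(): the state, without advancing time (a new reading comes with each control period).
- read_camera(name): name is "scene" or "top" or "wrist"; returns (picture, depth): 400x640x3 uint8, red, green, blue; 400x640 float32, m along the optical axis (not along the pixel's ray), 0 where there is no reading.
- camera_params(name): a dict with "fx", "fy", "cx", "cy" (pixels), "xyz" and "rotation" of the camera in the world. Camera axes: x right, y up, looking along -z (the intrinsics and any distortion apply to the point x, -y, -z); pixel columns grow to the right and rows downward; lengths in m; the calibration is good to about 2 mm. A picture is of the moment at which its call begins: read the wrist's pose just before it. camera_params takes no time and is no camera call; for the wrist camera it gives the pose at the moment of the call.
- job_done(): hands the job in; it is judged then, once.
The state is a dict: "time": time; "joint_pos": joint angles; "qvel": joint speeds; "effort": joint torques, N m; "eef_pos": TCP position; "tcp_rot": TCP orientation; "wrist_force": force on the tool from outside, world axes, zero at the start; "wrist_torque": the same for the moment, N m; "grip_width": finger opening in m; "finger_force": force on a finger pad.
Only numpy, scipy, OpenCV 4.12 (cv2) and the standard library are available. Lean on these libraries where they do the work, as an engineer would, in place of code of your own. Each camera call takes 0.05 s, during which the arm holds its last target. There are 200 camera calls.

TASK

The ball sorter's seesaw gate leans towards one of its two chutes. With the balls still waiting, press the raised end of the gate down so that the gate rocks over and leans to the other chute; then push the two waiting steel balls along the feed lane with a fingertip until both drop onto the gate and roll down into the bin on that side. Only press and push: do not pick up the balls, and leave the bottle, eyepiece and canister where they stand.

Things in the scene. Friction and masses are not known exactly. Their poses are not given: they have to be found in the camera images.
- sorter: Fixed metal ball sorter, 225 mm deep (x), 472 mm wide (y). Origin on the worktop under the gate's middle; x points away from the robot along the feed lane, y left, z up. A sloping chute (|y| 83 to 150 mm) leads from each gate end to an open grey bin (|y| 148 to 236 mm, x -50 to 70 mm, walls to 55 mm). Gate axle along x at z = 50 mm. Nothing on it is higher than 140 mm (raised end of the gate's far wall).
- lane_mouth (a point): Point on the far edge of the feed lane's floor, mid-width, 100 mm above the worktop, where balls drop onto the gate; axes as the sorter. The lane runs 111 mm from here straight towards the robot (-x of the sorter), open at both ends, 34 mm clear between two low side walls whose tops are 108 mm above the worktop.
- bin_left (a point): Middle of the floor of the left (+y) bin.
- bin_right (a point): Middle of the floor of the right (-y) bin.
- gate (a joint): Tilt of the seesaw gate, a steel trough 170 x 68 mm across the sorter. Stops at +-0.22 rad. Positive: left (+y) end raised, leaning to the right chute and bin; negative: the reverse. Top-heavy: it falls to the stop on whichever side of level it is (at the start it may take a second to come to rest there); about 1 N on the raised pad rocks it, and past level it falls the rest of the way.
- pad_left (a point): Centre of the top of the left black press pad (42 x 40 mm, 4 mm thick) on the far side of the gate at its left end, 65 mm beyond (x) and 65 mm left of the axle's middle. About 103 mm above the worktop when raised, 89 mm with the gate level, 75 mm when down; nothing is under it.
- pad_right (a point): The same for the right press pad, at the gate's right end.
- ball_front_center (a point): Centre of the steel ball nearer the robot, 30 mm wide, about 0.1 kg. Both balls wait in the lane, each in a shallow cross groove, centres 34 mm apart and 114 mm above the worktop, 57 mm (this one) and 23 mm (back) before the lane mouth. Pushed along the lane (under 1 N) this ball pushes the other ahead of it; each drops when its centre passes the lane mouth.
- ball_back_center (a point): Centre of the other steel ball, the same, nearer the gate.
- eyepiece: Bystander: black eyepiece standing on its rim, 33 mm wide, 45 mm high; origin under its middle.
- bottle: Bystander: dropper bottle with black cap, 30 mm wide, 74 mm high; origin under its middle.
- canister: Bystander: black round screw canister, 40 mm wide, 51 mm high; origin under its middle.
There are look-alikes about, which are no part of the job. What is shaped like the part that bears ball_front_center but green or purple is not meant.

How it is judged:
By the outcome, as a careful person would: the job done as asked, in the order asked, and still so for the second after the job is handed in, with the robot touching nothing.
It also fails if it takes over 51 s, if anything falls off the work surface, if the arm or the gripper's body presses on something with over 40 N, if the wrist force passes 120 N, or if a joint passes its speed limit or range.

## Working session

There is one attempt and no reset: what is moved stays moved. The work goes in short steps, Python scripts to look and compute and a shell command to move; the robot and the scene stay as the last step left them, time stands still between calls to the robot, and variables do not carry over. Pictures are saved under pics/ and viewed, at most 10 in all, crops included, and the job is handed in when it is done.

```bash
mkdir -p pics; cat > h.py <<'E'
from cell import *
import numpy as np, cv2
def snap(n,f):
    p=camera_params(n); im,d=read_camera(n)
    cv2.imwrite(f'pics/{f}.png',im[:,:,::-1]); np.savez(f'pics/{f}.npz',im=im,d=d,**{k:np.array(p[k]) for k in("fx","fy","cx","cy","xyz","rotation")})
def world(f,u,v,z=None):
    q=np.load(f'pics/{f}.npz'); r=q['rotation']; r=r if r.shape==(3,3) else cv2.Rodrigues(r)[0]
    ray=r@np.array([(u-q['cx'])/q['fx'],-(v-q['cy'])/q['fy'],-1.]); o=q['xyz']
    s=q['d'][int(v),int(u)] if z is None else (z-o[2])/ray[2]
    return (o+s*ray).round(4)
E
python3 - <<'E'
from h import *
print({k:v for k,v in camera_params('top').items()}); print(get_state()['time'],get_state()['tcp_rot'])
snap('top','top0'); snap('scene','sc0')
E
```

```text
{'fx': 458.53258221406065, 'fy': 458.53258221406065, 'cx': 332.5278968630413, 'cy': 200.39959213481708, 'xyz': array([ 0.34796433, -0.01034343,  0.99170219]), 'rotation': array([ 0.17631094, -0.16278762, -1.52201035])}
0.0 [-5.78985728e-01 -3.08707688e+00  2.67792735e-03]
```

View pics/top0.png

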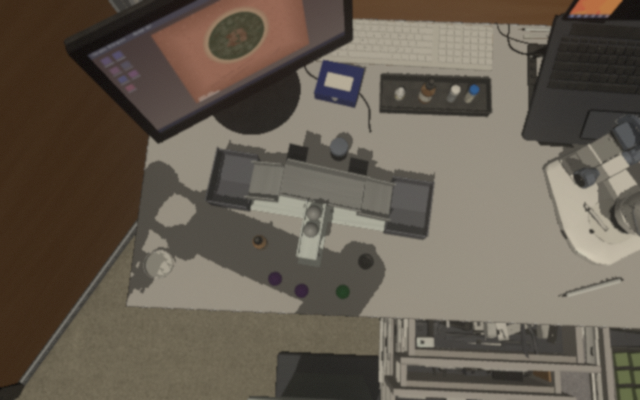

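View pics/sc0.png

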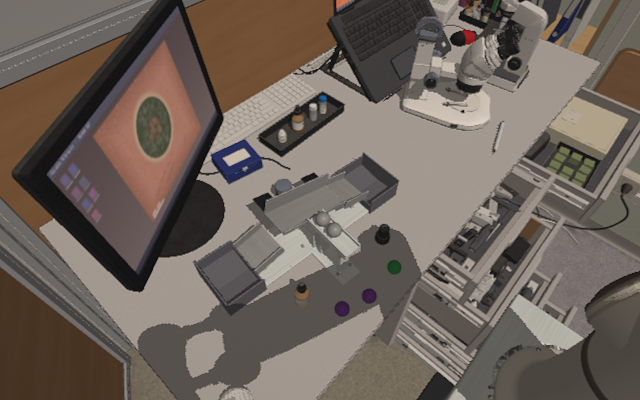

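The top view shows these candidates:
- Steel balls in the lane at (313,213) and (310,229).
- Look-alikes: purple at (275,279) and (301,291), green at (343,292).
- Pads at (297,152) on the left and (357,165) on the right.
- A canister or eyepiece at (340,147) and (366,261), and the bottle at (260,242).

I choose the two grey balls and check them in a close crop.

```bash
python3 - <<'E'
from h import *
im=cv2.imread('pics/top0.png')[120:270,200:400 + 40]
cv2.imwrite('pics/crop0.png',cv2.convertScaleAbs(cv2.resize(im,(792,495),interpolation=cv2.INTER_CUBIC),alpha=1.6))
for n,u,v in [('bb',313,213),('bf',310,229),('padL',297,152),('padR',357,165),('can',340,144),('eye',366,260),('bot',260,240),('gateL',262,180),('gateR',380,198),('gL2',290,180),('gR2',350,190),('mon',345,40),('mon2',160,135),('binL',235,168),('binR',410,205)]:
    print(n,world('top0',u,v))
for n,u,v in [('bb',313,213),('bf',310,229)]: print(n,world('top0',u,v,.114))
for z in(.075,.103): print('L',z,world('top0',297,152,z),'R',world('top0',357,165,z))
E
```

```text
bb [0.5118 0.0376 0.1292]
bf [0.4812 0.0419 0.126 ]
padL [0.641  0.0779 0.1045]
padR [ 0.6284 -0.0458  0.0725]
can [ 0.6815 -0.0085  0.0484]
eye [ 0.4343 -0.0718  0.0436]
bot [0.4646 0.147  0.0582]
gateL [0.594  0.1542 0.0486]
gateR [ 0.5659 -0.0977  0.0454]
gL2 [0.5832 0.0891 0.0989]
gR2 [ 0.5737 -0.033   0.0738]
mon [ 0.8898 -0.0101  0.1162]
mon2 [0.6564 0.3497 0.1309]
binL [0.6287 0.2229 0.0116]
binR [ 0.5622 -0.1676  0.005 ]
bb [0.5147 0.0384 0.114 ]
bf [0.483  0.0426 0.114 ]
L 0.075 [0.6508 0.0809 0.075 ] R [ 0.6276 -0.0457  0.075 ]
L 0.103 [0.6415 0.0781 0.103 ] R [ 0.619  -0.0446  0.103 ]
```

View pics/crop0.png

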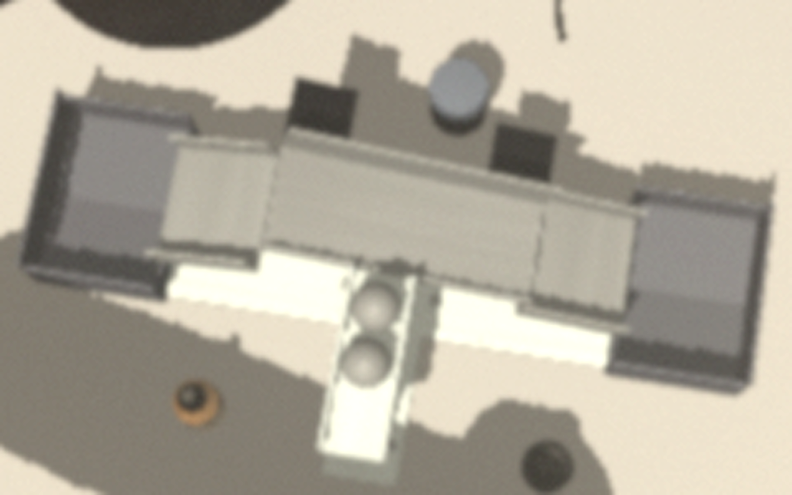

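The crop confirms two steel balls in the lane, at about (313.6,212.4) and (310.6,229.7) in the full image. The left pad at (297,152) is raised, z about 0.104, and the right pad is down at 0.073. So I press the left pad and the balls should go to the left bin. Next I check clearance to the monitor.

```bash
python3 - <<'E'
from h import *
for f in('top0','sc0'):
    q=np.load(f'pics/{f}.npz'); P=np.array([[*world(f,u,v)] for v in range(0,400,3) for u in range(0,640,3) if q['d'][v,u]>0])
    for y0 in np.arange(-.2,.6,.1):
        m=(P[:,2]>.15)&(P[:,0]>.3)&(P[:,0]<1)&(P[:,1]>=y0)&(P[:,1]<y0+.1)
        if m.any(): print(f,round(y0,1),P[m][P[m][:,0].argmin()],P[m][:,2].max())
    print()
    # pad: dark pixels raised
q=np.load('pics/top0.npz');g=q['im'].max(2)
for n,(u0,u1,v0,v1) in {'L':(284,312,140,164),'R':(345,372,154,178)}.items():
    vs,us=np.nonzero(g[v0:v1,u0:u1]<45); P=np.array([world('top0',u+u0,v+v0) for u,v in zip(us,vs)]); print(n,len(P),np.median(P,0),P.min(0),P.max(0))
E
```

```text
top0 -0.1 [ 0.8933 -0.009   0.1578] 0.2322
top0 0.0 [0.8285 0.0969 0.1579] 0.3006
top0 0.1 [0.7636 0.199  0.1615] 0.373
top0 0.2 [0.6982 0.2999 0.1571] 0.4078
top0 0.3 [0.6543 0.3667 0.167 ] 0.4076
top0 0.5 [0.8629 0.5999 0.197 ] 0.2492

sc0 -0.1 [ 0.8921 -0.0015  0.1528] 0.3885
sc0 0.0 [0.8319 0.0984 0.1667] 0.4065
sc0 0.1 [0.7644 0.1996 0.162 ] 0.4069
sc0 0.2 [0.6999 0.2991 0.1512] 0.4068
sc0 0.3 [0.6521 0.3662 0.1608] 0.4066

L 193 [0.6402 0.0776 0.1027] [0.6269 0.0603 0.0968] [0.6536 0.0954 0.1082]
R 160 [ 0.6238  -0.0478   0.07435] [ 0.6115 -0.0646  0.0686] [ 0.6389 -0.0311  0.081 ]
```

```bash
python3 -m pendant '[[[4,-4,0,0,0,2],[12,-12.4,0,0,0,5],[20,-20.7,0,0,0,8],[28,-29,0,0,0,12],[36,-37.3,0,0,0,12],[43.5,-45,0,0,0,12],[43.5,-45,0,0,0,12],[43.5,-45,0,0,0,12],[43.5,-45,0,0,0,12],[43.5,-45,0,0,0,12],[43.5,-45,0,0,0,12],[43.5,-45,0,0,0,12],[43.5,-45,0,0,0,12],[43.5,-45,0,0,0,12],[43.5,-45,0,0,0,12],[43.5,-45,0,0,0,12],[43.5,-45,0,0,0,12],[43.5,-45,0,0,0,12],[43.5,-45,0,0,0,12],[43.5,-45,0,0,0,12]]]' 0 10; python3 - <<'E'
from h import *
s=get_state(); print(s); snap('scene','sc1')
E
```

```text
time: 1.77
eef_pos: [0.6426, 0.0874, 0.187]
tcp_rot: [-0.25, -3.132, -0.0]
wrist_force: [0.1, 0.1, -0.8]
grip_width: 0.0003
finger_force: 0.0
{'time': 1.7667, 'joint_pos': array([-5.09532150e-02,  3.46411738e-01,  1.37264814e+00,  2.27513599e-04,
        1.42260533e+00, -1.46226024e+00]), 'qvel': array([-0.00153241, -0.00165633, -0.00351854, -0.00277485, -0.00205127,
        0.00015793]), 'effort': array([-4.20416594e-01, -4.57282841e+01, -3.24552369e+01, -2.16672092e-02,
        7.08412542e-02,  2.37173219e-03]), 'eef_pos': array([0.64255688, 0.08736595, 0.18703276]), 'tcp_rot': array([-2.50306091e-01, -3.13152594e+00, -3.50022201e-04]), 'wrist_force': array([ 0.08491695,  0.10709289, -0.82402915]), 'wrist_torque': array([0.01963433, 0.00040357, 0.03260969]), 'finger_force': 0.0, 'grip_width': 0.00027803437289902164}
```

View pics/sc1.png

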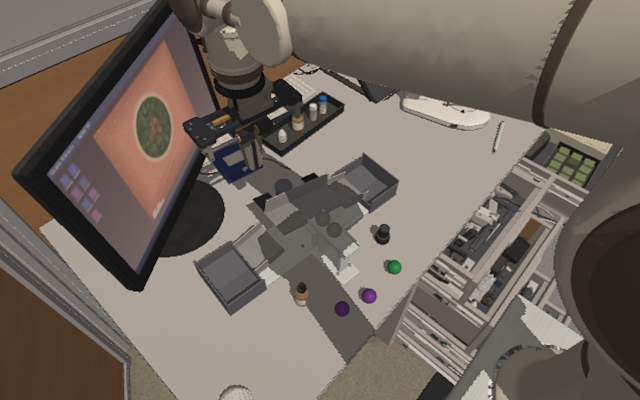

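The fingers are closed at about (240,155), over the left pad. Press down.

```bash
python3 -m pendant '[[[0,-0.2,-2.5,0,0,0],[0,-0.2,-5,0,0,0],[0,-0.2,-7,0,0,0],[0,-0.2,-7.5,0,0,0],[0,-0.2,-8,0,0,0],[0,-0.2,-8.5,0,0,0],[0,-0.2,-9,0,0,0],[0,-0.2,-9.5,0,0,0],[0,-0.2,-10,0,0,0],[0,-0.2,-10.4,0,0,0],[0,-0.2,-10.8,0,0,0],[0,-0.2,-11.2,0,0,0],[0,-0.2,-11.2,0,0,0],[0,-0.2,-11.2,0,0,0],[0,-0.2,-11.2,0,0,0],[0,-0.2,-11.2,0,0,0]]]' && python3 -m pendant '[[[0,0,2,0,0,0],[0,0,5,0,0,0],[0,0,8,0,0,0],[0,0,11,0,0,0],[0,0,11,0,0,0],[0,0,11,0,0,0]]]'; python3 - <<'E'
from h import *
snap('scene','sc2')
im=cv2.imread('pics/sc2.png')[130:320,180:420]; cv2.imwrite('pics/c2.png',cv2.resize(im,(720,570),interpolation=cv2.INTER_CUBIC))
E
```

```text
time: 3.15
eef_pos: [0.6436, 0.0838, 0.0751]
tcp_rot: [0.253, 3.131, -0.0]
wrist_force: [0.5, -0.1, 0.1]
grip_width: 0.0007
finger_force: 0.1
time: 3.65
eef_pos: [0.6451, 0.0839, 0.1878]
tcp_rot: [0.253, 3.126, 0.0]
wrist_force: [-0.3, 0.7, 0.1]
grip_width: 0.0003
finger_force: 0.0
```

View pics/c2.png

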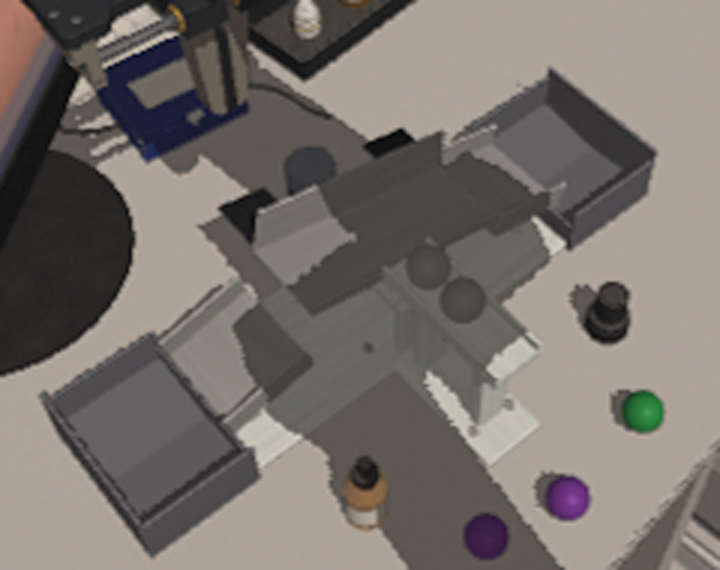

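The gate has rocked over: left pad down at (250,210) in the crop, right pad up at (390,143). The balls are still waiting at (428,266) and (463,300). Next I move behind the front ball.

```bash
python3 -m pendant '[[[-4,-0.7,0,0,0,0],[-8,-1.4,0,0,0,0],[-12,-2.1,0,0,0,0],[-16,-2.8,0,0,0,0],[-20.1,-3.5,0,0,0,0],[-20.1,-3.5,0,0,0,0],[-20.1,-3.5,0,0,0,0],[-20.1,-3.5,-2.5,0,0,0],[-20.1,-3.5,-5,0,0,0],[-20.1,-3.5,-6.5,0,0,0],[-20.1,-3.5,-7.3,0,0,0],[-20.1,-3.5,-7.3,0,0,0],[-20.1,-3.5,-7.3,0,0,0]]]'; python3 - <<'E'
from h import *
snap('wrist','w3'); snap('scene','sc3')
a=cv2.resize(cv2.imread('pics/w3.png'),(480,300)); b=cv2.resize(cv2.imread('pics/sc3.png')[180:320,260:420],(320,280),interpolation=cv2.INTER_CUBIC)
c=np.zeros((300,800,3),np.uint8); c[:,:480]=a; c[:280,480:]=b; cv2.imwrite('pics/c3.png',c)
E
```

```text
time: 4.78
eef_pos: [0.443, 0.0489, 0.1118]
tcp_rot: [-0.253, -3.131, -0.0]
wrist_force: [0.1, 0.3, 0.6]
grip_width: 0.0006
finger_force: 0.0
```

View pics/c3.png

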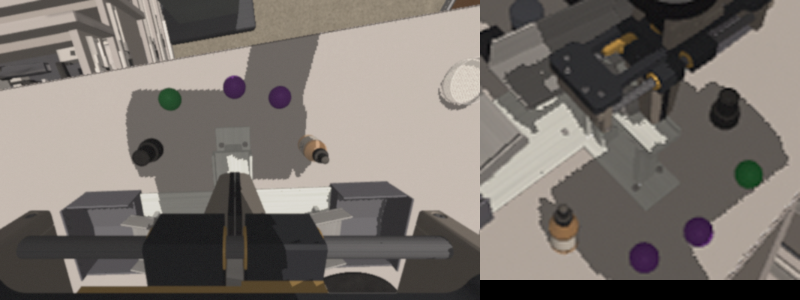

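The fingers are centred over the lane behind the balls. Push slowly.

```bash
python3 -m pendant '[[[0.5,-0.07,0,0,0,0],[0.9,-0.13,0,0,0,0],[1.2,-0.18,0,0,0,0],[1.5,-0.22,0,0,0,0],[1.8,-0.27,0,0,0,0],[2.1,-0.31,0,0,0,0],[2.4,-0.36,0,0,0,0],[2.7,-0.4,0,0,0,0],[3,-0.45,0,0,0,0],[3.3,-0.5,0,0,0,0],[3.6,-0.54,0,0,0,0],[3.9,-0.58,0,0,0,0],[4.2,-0.63,0,0,0,0],[4.5,-0.67,0,0,0,0],[4.8,-0.72,0,0,0,0],[4.8,-0.72,0,0,0,0],[4.8,-0.72,0,0,0,0],[4.8,-0.72,0,0,0,0],[4.8,-0.72,0,0,0,0],[4.8,-0.72,0,0,0,0]]]'; python3 - <<'E'
from h import *
snap('wrist','w4'); snap('scene','sc4')
a=cv2.resize(cv2.imread('pics/w4.png'),(400,250)); b=cv2.resize(cv2.imread('pics/sc4.png')[140:320,180:420],(400,300),interpolation=cv2.INTER_CUBIC)
c=np.zeros((300,800,3),np.uint8); c[:250,:400]=a; c[:,400:]=b; cv2.imwrite('pics/c4.png',c)
E
```

```text
time: 6.55
eef_pos: [0.4903, 0.0417, 0.1118]
tcp_rot: [-0.253, -3.131, -0.0]
wrist_force: [0.1, -0.2, 0.6]
grip_width: 0.0003
finger_force: 0.0
```

View pics/c4.png

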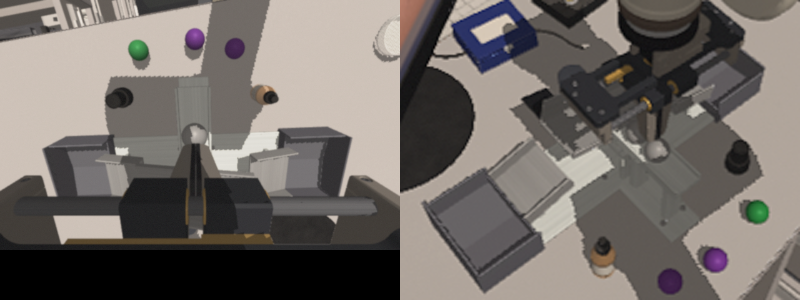

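```bash
python3 - <<'E'
from h import *
for u,v in [(310,214),(309,210),(312,222),(312,235)]: print('w4',world('w4',u,v))
u,v=180+255*.6,140+150*.6
for dv in(-6,0,6,14): print('s4',world('sc4',u,v+dv))
for f in('w3','w4'): print(np.load(f'pics/{f}.npz')['xyz'])
im=cv2.imread('pics/w4.png')[150:310,210:410]; b=cv2.imread('pics/sc4.png')[190:290,270:395]
c=np.hstack([cv2.resize(im,(400,320)),cv2.resize(b,(400,320))]);cv2.imwrite('pics/c5.png',cv2.convertScaleAbs(c,alpha=1.3))
E
```

```text
w4 [0.4734 0.0427 0.1279]
w4 [0.4712 0.0424 0.126 ]
w4 [0.4786 0.0432 0.1294]
w4 [0.4792 0.0432 0.1493]
s4 [0.4851 0.041  0.1297]
s4 [0.4779 0.0489 0.1252]
s4 [0.4727 0.0543 0.1159]
s4 [0.4641 0.0637 0.1078]
[0.36124731 0.06224384 0.31000781]
[0.40836978 0.05511282 0.30994928]
```

View pics/c5.png

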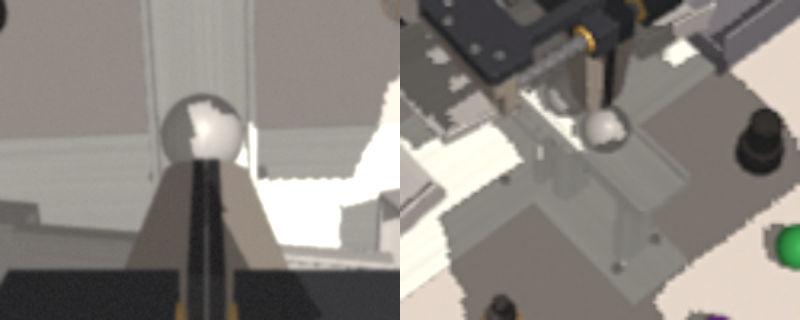

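```bash
python3 - <<'E'
from h import *
for v in range(206,240,2): print(v,[tuple(world('sc4',u,v)) for u in (328,332,336)])
E
```

```text
206 [(np.float64(0.4687), np.float64(0.0779), np.float64(0.237)), (np.float64(0.4641), np.float64(0.0732), np.float64(0.2366)), (np.float64(0.4812), np.float64(0.0406), np.float64(0.1896))]
208 [(np.float64(0.4842), np.float64(0.0591), np.float64(0.199)), (np.float64(0.4816), np.float64(0.0512), np.float64(0.1937)), (np.float64(0.4804), np.float64(0.0412), np.float64(0.185))]
210 [(np.float64(0.4831), np.float64(0.0601), np.float64(0.1952)), (np.float64(0.4817), np.float64(0.0507), np.float64(0.1872)), (np.float64(0.4816), np.float64(0.0393), np.float64(0.1759))]
212 [(np.float64(0.483), np.float64(0.0601), np.float64(0.1893)), (np.float64(0.482), np.float64(0.05), np.float64(0.1801)), (np.float64(0.481), np.float64(0.0397), np.float64(0.1709))]
214 [(np.float64(0.4844), np.float64(0.0581), np.float64(0.18)), (np.float64(0.483), np.float64(0.0485), np.float64(0.1717)), (np.float64(0.48), np.float64(0.0405), np.float64(0.1663))]
216 [(np.float64(0.4835), np.float64(0.0589), np.float64(0.1755)), (np.float64(0.482), np.float64(0.0493), np.float64(0.1672)), (np.float64(0.4815), np.float6
[... 1421 characters left out ...]
64(0.1206)), (np.float64(0.477), np.float64(0.0527), np.float64(0.1235)), (np.float64(0.4712), np.float64(0.0478), np.float64(0.1241))]
234 [(np.float64(0.4843), np.float64(0.0554), np.float64(0.112)), (np.float64(0.476), np.float64(0.0536), np.float64(0.1186)), (np.float64(0.4702), np.float64(0.0487), np.float64(0.1191))]
236 [(np.float64(0.4883), np.float64(0.0502), np.float64(0.0948)), (np.float64(0.4755), np.float64(0.0538), np.float64(0.1124)), (np.float64(0.4698), np.float64(0.0488), np.float64(0.1127))]
238 [(np.float64(0.4801), np.float64(0.06), np.float64(0.1075)), (np.float64(0.4774), np.float64(0.051), np.float64(0.1)), (np.float64(0.4719), np.float64(0.0455), np.float64(0.0996))]
```

```bash
python3 - <<'E'
from h import *
for f in('sc0','sc2','sc4'): print(f,[tuple(map(float,world(f,u,v))) for u,v in((262,200),(265,199),(310,178),(308,179),(290,205))])
q=np.load('pics/sc2.npz')
for v in range(156,178,2): print(v,[tuple(map(float,world('sc2',u,v))) for u in (243,248,253,258)])
E
```

```text
sc0 [(0.6443, 0.0808, 0.102), (0.6419, 0.0747, 0.1018), (0.6294, -0.0477, 0.075), (0.6301, -0.0418, 0.0759), (0.6005, 0.0438, 0.0885)]
sc2 [(0.644, 0.081, 0.1024), (0.641, 0.0753, 0.1031), (0.629, -0.0472, 0.0756), (0.6301, -0.0418, 0.0759), (0.6012, 0.0432, 0.0874)]
sc4 [(0.6455, 0.08, 0.1002), (0.6418, 0.0747, 0.1019), (0.5124, 0.0741, 0.2691), (0.5125, 0.0787, 0.2705), (0.4971, 0.135, 0.2693)]
156 [(0.8266, -0.0133, 0.0323), (0.6395, 0.0983, 0.2485), (0.6367, 0.0898, 0.244), (0.6357, 0.0798, 0.2372)]
158 [(0.8189, -0.0072, 0.0353), (0.6373, 0.1005, 0.2467), (0.6358, 0.0911, 0.2406), (0.6356, 0.0805, 0.2327)]
160 [(0.8155, -0.0039, 0.0331), (0.6394, 0.0998, 0.2395), (0.6381, 0.0903, 0.2332), (0.6361, 0.0809, 0.2274)]
162 [(0.8093, 0.0013, 0.0345), (0.6418, 0.0991, 0.2321), (0.6383, 0.0909, 0.2283), (0.6355, 0.082, 0.2234)]
164 [(0.8065, 0.0042, 0.0316), (0.644, 0.0983, 0.2246), (0.6377, 0.092, 0.2243), (0.635, 0.083, 0.2192)]
166 [(0.8005, 0.0092, 0.0328), (0.7958, -0.0018, 0.0276), (0.6391, 0.0918, 0.2178), (0.7915, -0.0282, 0.0099)]
168 [(0.7979, 0.012, 0.0299), (0.7973, -0.0018, 0.0193), (0.7946, -0.0145, 0.0112), (0.7928, -0.0282, 0.0016)]
170 [(0.7963, 0.0142, 0.0256), (0.7974, -0.0007, 0.0127), (0.7937, -0.0128, 0.0057), (0.7907, -0.0257, -0.0024)]
172 [(0.7991, 0.0135, 0.0156), (0.7952, 0.0019, 0.0091), (0.7936, -0.0117, -0.0007), (0.7834, -0.0195, 0.0007)]
174 [(0.7978, 0.0155, 0.0109), (0.7983, 0.0009, -0.0016), (0.7875, -0.0065, 0.0007), (0.7796, -0.0159, -0.001)]
176 [(0.8028, 0.0136, -0.002), (0.7924, 0.006, -0.0003), (0.7836, -0.0027, -0.0007), (0.7755, -0.012, -0.0022)]
```

I got this wrong: the depth readings show the gate never moved (left pad still 0.102, right 0.075), and neither ball has been pushed. In the images the closed fingertips end about 28 mm above the reported TCP: z 0.139 against 0.112, and 0.217 against 0.188. The gripper body is shifted up by the same amount. Nothing has been disturbed, so I go back and press 28 mm lower.

```bash
python3 -m pendant '[[[0,0,3,0,0,0],[0,0,7,0,0,0],[0,0,7.3,0,0,0],[4,1.1,7.3,0,0,0],[8,2.2,7.3,0,0,0],[12,3.3,7.3,0,0,0],[15.3,4.3,7.3,0,0,0],[15.3,4.3,7.3,0,0,0],[15.3,4.3,7.3,0,0,0],[15.3,4.3,3.3,0,0,0],[15.3,4.3,-0.7,0,0,0],[15.3,4.3,-3,0,0,0],[15.3,4.3,-3,0,0,0],[15.3,4.3,-3,0,0,0]]]' && python3 -m pendant '[[[0,0,-0.5,0,0,0],[0,0,-1,0,0,0],[0,0,-1.5,0,0,0],[0,0,-2,0,0,0],[0,0,-2.4,0,0,0],[0,0,-2.8,0,0,0],[0,0,-3.2,0,0,0],[0,0,-3.5,0,0,0],[0,0,-3.5,0,0,0],[0,0,-3.5,0,0,0]]]'; python3 - <<'E'
from h import *
snap('scene','sc6')
for u,v in((290,205),(310,178),(308,179),(258,204),(262,200)): print(world('sc6',u,v))
im=cv2.imread('pics/sc6.png')[110:300,180:420]; cv2.imwrite('pics/c6.png',cv2.resize(im,(720,570),interpolation=cv2.INTER_CUBIC))
E
```

```text
time: 7.82
eef_pos: [0.6419, 0.0845, 0.0817]
tcp_rot: [-0.253, -3.129, 0.0]
wrist_force: [0.3, 0.8, 1.5]
grip_width: 0.0006
finger_force: 0.0
time: 8.65
eef_pos: [0.6438, 0.0846, 0.0507]
tcp_rot: [0.253, 3.131, -0.001]
wrist_force: [-10.5, -0.4, 20.9]
grip_width: 0.0005
finger_force: 9.9
[0.6062 0.0388 0.0787]
[ 0.6008 -0.0179  0.1225]
[ 0.6018 -0.0128  0.1228]
[0.6375 0.0969 0.1099]
[0.6352 0.0872 0.1161]
```

View pics/c6.png

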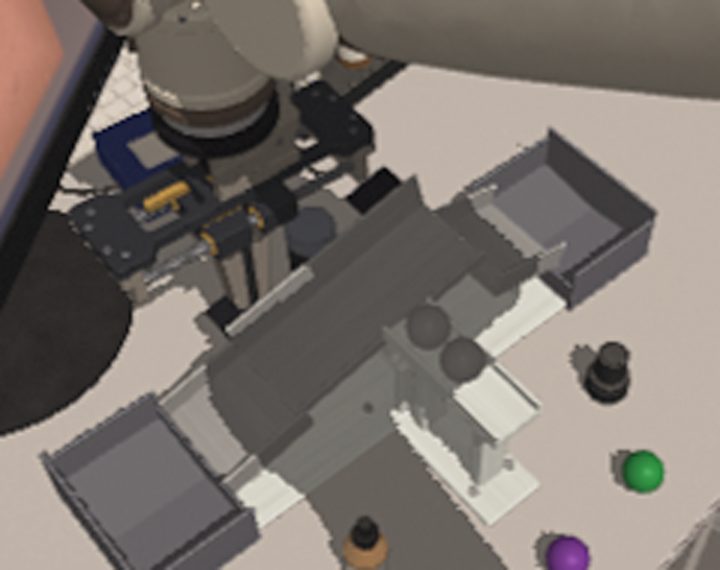

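The gate has rocked over: the right pad is now up at (378,188), the left end is down, and there is a 21 N stop force. Retreat and go behind the front ball.

```bash
python3 -m pendant '[[[0,0,3,0,0,0],[0,0,7,0,0,0],[0,0,11,0,0,0],[0,0,13.8,0,0,0],[0,0,13.8,0,0,0],[-4,-0.7,13.8,0,0,0],[-8,-1.4,13.8,0,0,0],[-12,-2.1,13.8,0,0,0],[-16,-2.9,13.8,0,0,0],[-20.1,-3.6,13.8,0,0,0],[-20.1,-3.6,13.8,0,0,0],[-20.1,-3.6,13.8,0,0,0],[-20.1,-3.6,10,0,0,0],[-20.1,-3.6,7,0,0,0],[-20.1,-3.6,5,0,0,0],[-20.1,-3.6,3.9,0,0,0],[-20.1,-3.6,3.9,0,0,0],[-20.1,-3.6,3.9,0,0,0]]]'; python3 - <<'E'
from h import *
snap('scene','sc7')
print([world('sc7',u,v) for u,v in((262,205),(265,203),(290,205))])
# fingertip: finger face points near x~.432
q=np.load('pics/sc7.npz')
P=np.array([world('sc7',u,v) for v in range(190,290) for u in range(300,420)])
m=(abs(P[:,0]-.436)<.012)&(abs(P[:,1]-.049)<.02)&(P[:,2]>.104); print(np.sort(P[m][:,2])[:12], P[m][P[m][:,2]<.13].mean(0) )
m=(P[:,2]>.124)&(P[:,2]<.132)&(P[:,0]>.46)&(P[:,0]<.53)&(abs(P[:,1]-.04)<.02); print('balltops',P[m].min(0),P[m].max(0))
E
```

```text
time: 10.2
eef_pos: [0.4434, 0.0486, 0.0862]
tcp_rot: [0.253, 3.131, -0.0]
wrist_force: [0.2, 0.1, 0.3]
grip_width: 0.0004
finger_force: 0.0
[array([0.6504, 0.0786, 0.0773]), array([ 0.6993,  0.0348, -0.0009]), array([0.6054, 0.0395, 0.08  ])]
[0.1041 0.1049 0.1053 0.1054 0.1057 0.1057 0.1059 0.106  0.106  0.106
 0.1068 0.1069] [0.43692381 0.05349881 0.117425  ]
balltops [0.4712 0.0301 0.1241] [0.5121 0.0517 0.1274]
```

```bash
python3 -m pendant '[[[0.5,-0.07,0,0,0,0],[0.9,-0.13,0,0,0,0],[1.2,-0.18,0,0,0,0],[1.5,-0.22,0,0,0,0],[1.8,-0.27,0,0,0,0],[2.1,-0.31,0,0,0,0],[2.4,-0.36,0,0,0,0],[2.7,-0.4,0,0,0,0],[3,-0.45,0,0,0,0],[3.3,-0.5,0,0,0,0],[3.6,-0.54,0,0,0,0],[3.9,-0.58,0,0,0,0],[4.2,-0.63,0,0,0,0],[4.5,-0.67,0,0,0,0],[4.8,-0.72,0,0,0,0],[4.8,-0.72,0,0,0,0],[4.8,-0.72,0,0,0,0],[4.8,-0.72,0,0,0,0],[4.8,-0.72,0,0,0,0],[4.8,-0.72,0,0,0,0]]]'; python3 - <<'E'
from h import *
snap('scene','sc8')
im=cv2.imread('pics/sc8.png')[140:320,180:420]; cv2.imwrite('pics/c8.png',cv2.resize(im,(720,540),interpolation=cv2.INTER_CUBIC))
E
```

```text
time: 11.92
eef_pos: [0.4903, 0.0415, 0.0858]
tcp_rot: [-0.253, -3.131, 0.0]
wrist_force: [-0.6, -0.5, -0.8]
grip_width: 0.0003
finger_force: 0.0
```

View pics/c8.png

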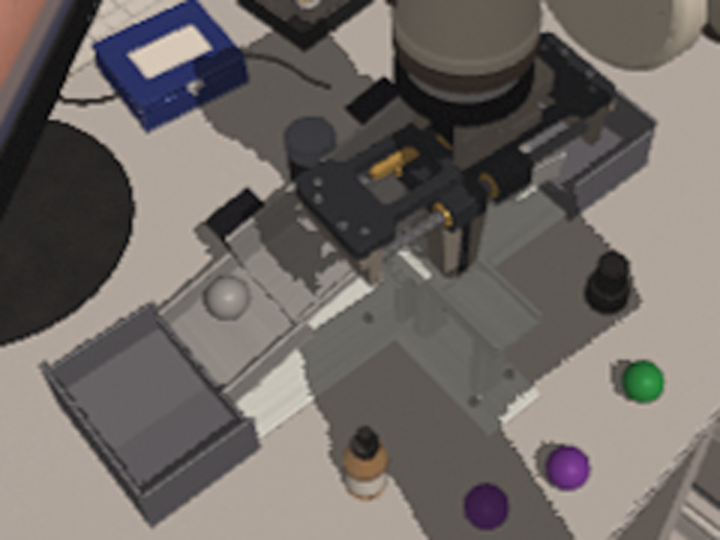

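The first ball is on the left chute at (227,298), rolling to the left bin. Push the second one. My ten views are used up, so I check the rest by numbers.

```bash
python3 -m pendant '[[[0.3,-0.04,0,0,0,0],[0.6,-0.09,0,0,0,0],[0.9,-0.13,0,0,0,0],[1.2,-0.18,0,0,0,0],[1.5,-0.22,0,0,0,0],[1.8,-0.27,0,0,0,0],[2.1,-0.31,0,0,0,0],[2.4,-0.36,0,0,0,0],[2.7,-0.4,0,0,0,0],[3,-0.45,0,0,0,0],[3.3,-0.5,0,0,0,0],[3.5,-0.52,0,0,0,0],[3.5,-0.52,0,0,0,0],[3.5,-0.52,0,0,0,0]]]' && python3 -m pendant '[[[-2,0.3,0,0,0,0],[-4,0.6,0,0,0,0],[-6,0.9,2,0,0,0],[-8,1.2,6,0,0,0],[-10,1.5,10,0,0,0],[-12,1.8,12,0,0,0],[-12,1.8,12,0,0,0],[-12,1.8,12,0,0,0],[-12,1.8,12,0,0,0],[-12,1.8,12,0,0,0],[-12,1.8,12,0,0,0],[-12,1.8,12,0,0,0]]]'; cat > chk.py <<'E'
from h import *
snap('scene','sc9'); snap('top','top9')
for f in('sc9','top9'):
    q=np.load(f'pics/{f}.npz'); P=np.array([world(f,u,v) for v in range(400) for u in range(640)]).reshape(400,640,3)
    ex=np.array([.988,-.15]);ey=np.array([.15,.988]); d=P[...,:2]-[.5685,.033]
    X,Y,Z=d@ex,d@ey,P[...,2]
    bins=lambda s:(s*Y>.155)&(s*Y<.23)&(X>-.042)&(X<.062)&(Z>.02)&(Z<.05)
    for n,m in {'L':bins(1),'R':bins(-1),'lane':(abs(Y)<.015)&(X>-.145)&(X<-.035)&(Z>.108)&(Z<.14),'chuteL':(Y>.09)&(Y<.15)&(X>-.03)&(X<.03)&(Z>.066)}.items():
        k,l,st,c=cv2.connectedComponentsWithStats(m.astype(np.uint8)); print(f,n,[(c[i].round(),st[i,4],np.median(Z[l==i]).round(3),Y[l==i].max().round(3),X[l==i].mean().round(3)) for i in range(1,k) if st[i,4]>15])
    print('padL',world('sc9',262,205) )
E
python3 chk.py
```

```text
time: 13.13
eef_pos: [0.5254, 0.0363, 0.0858]
tcp_rot: [-0.253, -3.131, 0.0]
wrist_force: [0.2, -0.2, 0.0]
grip_width: 0.0007
finger_force: 0.0
time: 14.13
eef_pos: [0.4049, 0.0543, 0.2044]
tcp_rot: [-0.253, -3.128, -0.0]
wrist_force: [-0.2, 0.0, -0.3]
grip_width: 0.0004
finger_force: 0.0
sc9 L [(array([213., 255.]), np.int32(257), np.float64(0.034), np.float64(0.23), np.float64(0.059)), (array([226., 279.]), np.int32(330), np.float64(0.03), np.float64(0.229), np.float64(-0.003))]
sc9 R []
sc9 lane []
sc9 chuteL []
padL [0.6509 0.0782 0.0765]
top9 L [(array([237., 153.]), np.int32(146), np.float64(0.038), np.float64(0.229), np.float64(0.059)), (array([222., 177.]), np.int32(123), np.float64(0.033), np.float64(0.229), np.float64(0.001)), (array([237., 180.]), np.int32(99), np.float64(0.033), np.float64(0.196), np.float64(-0.001))]
top9 R []
top9 lane []
top9 chuteL []
padL [0.6509 0.0782 0.0765]
```

```bash
python3 -m pendant '[[[0,0,0,0,0,0],[0,0,0,0,0,0],[0,0,0,0,0,0],[0,0,0,0,0,0],[0,0,0,0,0,0],[0,0,0,0,0,0],[0,0,0,0,0,0],[0,0,0,0,0,0],[0,0,0,0,0,0],[0,0,0,0,0,0],[0,0,0,0,0,0],[0,0,0,0,0,0]]]' >/dev/null; sed -i 's/\bprint(.padL.*/pass/' chk.py; python3 chk.py; python3 - <<'E'
from h import *
for f in('sc0','sc9'): print([world(f,u,v) for u,v in((382,236),(301,294),(282,186),(262,205))])
s=get_state(); print(s['time'],s['wrist_force'])
E
```

```text
sc9 L [(array([213., 255.]), np.int32(265), np.float64(0.034), np.float64(0.23), np.float64(0.059)), (array([233., 274.]), np.int32(165), np.float64(0.03), np.float64(0.198), np.float64(-0.002)), (array([219., 284.]), np.int32(162), np.float64(0.031), np.float64(0.229), np.float64(-0.003))]
sc9 R []
sc9 lane []
sc9 chuteL []
top9 L [(array([237., 153.]), np.int32(147), np.float64(0.037), np.float64(0.229), np.float64(0.059)), (array([222., 177.]), np.int32(122), np.float64(0.032), np.float64(0.23), np.float64(0.001)), (array([237., 180.]), np.int32(126), np.float64(0.032), np.float64(0.197), np.float64(0.002))]
top9 R []
top9 lane []
top9 chuteL []
[array([ 0.4302, -0.0628,  0.0278]), array([0.4585, 0.1589, 0.0468]), array([ 0.6754, -0.0025,  0.0489]), array([0.6335, 0.0904, 0.1039])]
[array([ 0.4307, -0.0638,  0.0261]), array([0.4592, 0.1583, 0.0447]), array([ 0.6751, -0.0022,  0.0494]), array([0.6505, 0.0785, 0.0772])]
15.3333 [ 0.12380965  0.33958793 -1.04749433]
```

Both balls are in the left bin, the gate leans left, and the bystanders have not moved.

```bash
python3 -c "from cell import *; print(job_done())"
```

```text
the job is handed in; nothing more can be done
None
```

Job handed in at about 15 s: the gate was rocked over to the left, then both steel balls were pushed down into the left bin, with the bystanders unmoved; my first press and push missed because the fingertips sit about 28 mm above the reported TCP, so I repeated both lower.

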